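# Hand pots over through the sash hatch

## Task

Send the used instrument pots through the hand-over hatch: push the sash up by its lip until the lip's lower edge is level with the black height mark and leave it there while you stand every lidded steel pot that is on the bench upright in the gate's tray. Then push the gate fully home so that the spring catch drops in front of it and holds it, and finally lower the sash all the way down. Leave the bottle, the bowl and the cardboard box where they are.

Things in the scene. Friction and masses are not known exactly. Their poses are not given: they have to be found in the camera images.
- hatch: The hand-over hatch, fixed to the bench: two white posts 440 mm high with a white header, and behind them a bay with clear walls and roof. Origin on the bench, middle of the front plane of the posts. Its x axis points into the bay (away from the robot, turned by up to 0.12 rad), y to the left, z up. Posts: 32 mm wide, centred at y = -174 and +174 mm, from x = 0 to 40 mm.
- sash (a joint): Height of the sash above its closed stop, 0 (down) to 0.14 m. The sash is a clear panel between the posts (300 mm wide, 200 mm high, front face 2 mm behind the front plane of the posts) with an aluminium lip along its lower edge; the lip is 300 mm wide and 15 mm thick and stands 32 mm out in front of the posts. It is counterbalanced: it takes about 4 N to move it up or down and it stays where it is left.
- lip_edge (a point): Middle of the lower front edge of the sash's lip (75 mm above the bench when the sash is down); moves with the sash. The lip's upper face is 15 mm above it. Axes as the hatch's.
- mark_line (a point): The height mark: a thin black pointer bar (36 x 4 mm, on a grey clip) on the front of the right-hand post (at y = -165 mm of the hatch), 145 to 175 mm above the bench, differing from start to start. The point is at the middle of the bar's height. Axes as the hatch's.
- gate (a joint): How far the gate has been pushed in, 0 (out) to 0.19 m (home, panel 4 mm before the posts). The gate is an upright steel panel, 356 mm wide and 6 mm thick, from 8 to 68 mm above the bench, and carries a shallow steel tray on its far side; both slide together along the hatch's x axis on runners. Sliding friction about 4 N, rising to about 11 N from 0.16 m on, where it lifts the catch (which drops again at 0.186 m).
- gate_bar (a point): Middle of the gate's black push bar: a level bar along the hatch's y, 14 mm thick and 140 mm long, 42 mm above the bench and 60 mm in front of the panel's front face; moves with the gate. Axes as the hatch's.
- tray (a point): Middle of the tray's floor, on its top face, 14 mm above the bench; moves with the gate. The tray's free floor reaches from -48 to +48 mm in x and from -150 to +150 mm in y (the hatch's axes), within a rim 12 mm high; on the near side that rim is a step 20 mm wide, and the gate's panel (54 mm above the tray's floor) stands behind the step, its inner face at x = -68 mm.
- catch (a joint): Lift of the spring catch, 0 (dropped) to 0.015 m. The catch is a small dark steel hook with a ramp, under a grey housing on the front of the left post, at y = 171 mm of the hatch. The panel's top edge lifts it by about 11 mm as the gate goes in; with the gate home it drops back to 0 in front of the panel and holds it.
- bottle: An amber bottle, 64 mm across and 170 mm high, standing on the bench. Not part of the job. Origin at the centre of its underside.
- bowl: An open steel bowl, 100 mm across and 42 mm high, on the bench. Not part of the job. Origin at the centre of its underside.
- carton: A cardboard box 70 x 140 x 50 mm on the bench. Not part of the job. Origin at the centre of its underside.
- pot0: A lidded steel instrument pot, a closed upright cylinder 50 mm across and 76 mm high, about 0.16 kg, with a heavy base (centre of mass 14 mm above the underside); origin at the centre of its underside, z along its axis, up. Three to five of the five are present, standing on the bench to the left and right of the tray at the start.
- pot1: A lidded steel instrument pot, a closed upright cylinder 50 mm across and 76 mm high, about 0.16 kg, with a heavy base (centre of mass 14 mm above the underside); origin at the centre of its underside, z along its axis, up. Three to five of the five are present, standing on the bench to the left and right of the tray at the start.
- pot2: A lidded steel instrument pot, a closed upright cylinder 50 mm across and 76 mm high, about 0.16 kg, with a heavy base (centre of mass 14 mm above the underside); origin at the centre of its underside, z along its axis, up. Three to five of the five are present, standing on the bench to the left and right of the tray at the start.
- pot3: A lidded steel instrument pot, a closed upright cylinder 50 mm across and 76 mm high, about 0.16 kg, with a heavy base (centre of mass 14 mm above the underside); origin at the centre of its underside, z along its axis, up. Three to five of the five are present, standing on the bench to the left and right of the tray at the start.
- pot4: A lidded steel instrument pot, a closed upright cylinder 50 mm across and 76 mm high, about 0.16 kg, with a heavy base (centre of mass 14 mm above the underside); origin at the centre of its underside, z along its axis, up. Three to five of the five are present, standing on the bench to the left and right of the tray at the start.

How it is judged:
By the outcome, as a careful person would: the job done as asked, in the order asked, and still so for the second after the job is handed in, with the robot touching nothing.
Of pot0, pot1, pot2, pot3, pot4 only 3 to 5 are there at a start; the rules pass over those that are not, and their reading is None.
At some moment in a run one of pot0, pot1, pot2, pot3, pot4 may be knocked a few centimetres aside while the robot is not near it.
It also fails if it takes over 210 s, if anything falls off the work surface, if the arm or the gripper's body presses on something with over 40 N, if the wrist force passes 120 N, or if a joint passes its speed limit or range.

## Robot

A 6-joint arm with a two-finger parallel gripper is mounted at the origin on the work surface. World frame = base frame: x ahead of the robot, y to its left, z up, the work surface at z = 0. Lengths are in m, angles in rad, forces in N, time in s.
With the tool pointing down it reaches from about 0.35 to 1 m from the base axis. Payload 7.1 kg.
Tool frame: the origin (TCP) lies midway between the tips of the shut fingers; the grasp point (between the pads) lies 19 mm behind it (pinch_z is the distance from the TCP to the grasp point, in m); z points along the fingers, y is the direction in which the jaws open and shut (so a half turn about z gives the same grasp; the last joint's range is limited). The gripper opens to 85 mm and grips with 20 to 120 N. Pads are 22 mm wide; open, the fingers measure 114 mm over their backs; the gripper's body (76 mm by 85 mm) begins 54 mm behind the grasp point. The pads swing forward as they close: fully open they stand 13 mm farther back than shut.
Start: joints at [-1.126, 0.423, 1.63, -0, 1.089, -0.019], TCP at [0.28, -0.559, 0.231] pointing down, gripper open.
Joint ranges: [-3, 3], [-0.9, 2.11], [0.09, 2.58], [-1.31, 4.45], [0.11, 2.69], [-2.54, 2.54]. Speed limits (rad/s): [2.39, 2.39, 3.01, 3.14, 3.14, 3.14].

## Interface

Orientations are given as a rotation vector (axis times angle).
In Python, from cell import move_ptp, servo_line, move_j, move_gripper, dwell, inverse_kinematics, camera, camera_model, MotionError, sign_off, read_t, read_qpos, read_qd, read_effort, read_position, read_eef_rot, read_wrist_force, read_torque, read_gripper_width, pinch_z gives the robot as it stands. Calls block until the motion is done:
- move_ptp(position, orientation): joint-space move of the TCP to a pose.
- servo_line(position, ori=None, feed=0.15): straight line of the TCP; ori=None keeps the orientation; feed is the mean speed in m/s.
- move_j(angles): joint-space move.
- move_gripper(opening, f_grip=None): finger opening in m; f_grip is the grip in N (None keeps the last); returns when the fingers have stopped.
- dwell(seconds).
- inverse_kinematics(position, orientation): joint angles nearest the present ones, or None.
- camera(name): name is "scene" or "top"; returns the picture (480x640x3 uint8, blue, green, red); there is no depth.
- camera_model(name): a dict with "intrinsics" (3x3 intrinsics, pixels), "dist_coeffs" ([k1, k2, p1, p2, k3] as OpenCV has them; the pictures are not rectified), "pose" (4x4, takes a point from camera to world coordinates). Camera axes: x right, y down, z forward; pixel columns grow to the right and rows downward; lengths in m; the calibration is good to about 2 mm. A picture is of the moment at which its call begins. camera_model takes no time and is no camera call.
A pose or a line that the arm cannot do raises MotionError and nothing moves.
- sign_off(): hands the job in, once; it reports no verdict.
Readings, each from a call of its own:
- read_t(): time.
- read_qpos(): joint angles.
- read_qd(): joint speeds.
- read_effort(): joint torques, N m.
- read_position(): TCP position.
- read_eef_rot(): TCP orientation.
- read_wrist_force(): force on the tool from outside, world axes, zero at the start.
- read_torque(): the same for the moment, N m.
- read_gripper_width(): finger opening in m.
Only numpy, scipy, OpenCV 4.12 (cv2) and the standard library are available. Lean on these libraries where they do the work, as an engineer would, in place of code of your own. Each camera call takes 0.05 s, during which the arm holds its last target. There are 200 camera calls.

## Working session

There is one attempt and no reset: what is moved stays moved. The work goes in short steps, each a Python script; the robot and the scene stay as the last script left them, time stands still between calls to the robot, and variables do not carry over. Pictures are saved under pics/ and viewed, about 12 in all and at most 16, crops included, and the job is handed in when it is done.

```bash
ls; mkdir -p pics; python3 - <<'E'
from cell import *
import cv2
for n in("scene","top"):
    cv2.imwrite(f"pics/{n}0.png",camera(n)); m=camera_model(n); print(n,m)
print(read_t(),read_position(),read_eef_rot(),pinch_z)
E
```

```text
pics
scene {'intrinsics': array([[592.24370743,   0.        , 316.46337302],
       [  0.        , 592.24370743, 244.41778125],
       [  0.        ,   0.        ,   1.        ]]), 'dist_coeffs': array([-0.10237196,  0.        ,  0.        ,  0.        ,  0.        ]), 'pose': array([[-0.99165916, -0.10683347,  0.0721021 ,  0.49274536],
       [-0.1280197 ,  0.75161212, -0.64706273,  0.83725028],
       [ 0.01493514, -0.65089617, -0.75901984,  1.12316989],
       [ 0.        ,  0.        ,  0.        ,  1.        ]])}
top {'intrinsics': array([[454.1357952 ,   0.        , 316.32826284],
       [  0.        , 454.1357952 , 246.31145602],
       [  0.        ,   0.        ,   1.        ]]), 'dist_coeffs': array([0.0330289, 0.       , 0.       , 0.       , 0.       ]), 'pose': array([[ 0.01160898, -0.98357201,  0.18014254,  0.39309397],
       [-0.99947733, -0.00597798,  0.03177002, -0.04719266],
       [-0.03017121, -0.18041721, -0.98312732,  1.11645563],
       [ 0.        ,  0.        ,  0.        ,  1.        ]])}
0.1 [ 0.27939929 -0.55851924  0.23060976] [-3.05615905e+00 -7.21692723e-01  4.56355318e-04] 0.0187
```

View pics/scene0.png

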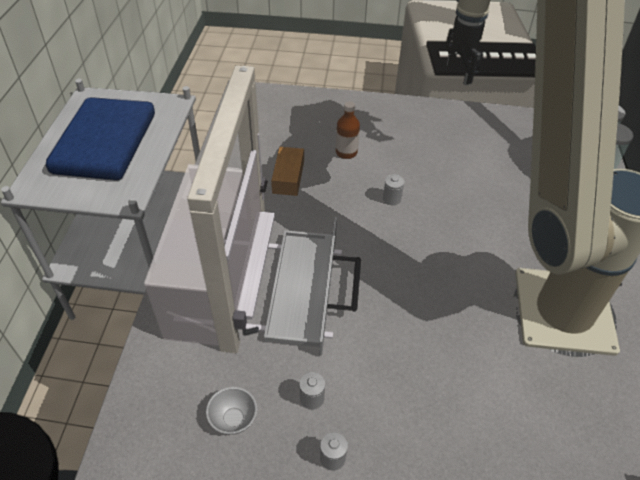

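View pics/top0.png

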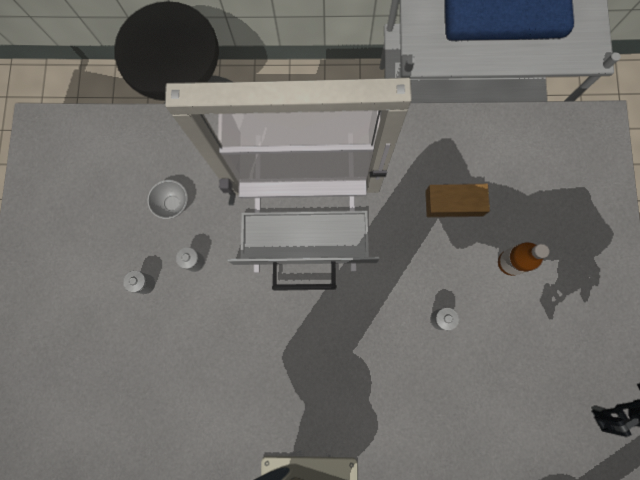

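Three pots are visible: in the top view at (187,259), (134,282) and (447,319). The push bar is near (305,285), the lip at (303,188), the mark near (378,174) and the catch near (226,185). I'll zoom in next.

```bash
cat > h.py <<'E'
from cell import *
import numpy as np, cv2
M={n:camera_model(n) for n in("scene","top")}
def ray(n,uv):
    m=M[n]; p=cv2.undistortPoints(np.array([[uv]],float),m["intrinsics"],m["dist_coeffs"])[0,0]
    return m["pose"][:3,3], m["pose"][:3,:3]@np.r_[p,1]
def onz(n,uv,z):
    o,d=ray(n,uv); return o+d*(z-o[2])/d[2]
def tri(a,b):
    o,d=ray("scene",a); p,e=ray("top",b)
    s=np.linalg.lstsq(np.c_[d,-e],p-o,rcond=None)[0]
    x,y=o+s[0]*d,p+s[1]*e
    return (x+y)/2,np.linalg.norm(x-y)
def proj(n,P):
    m=M[n]; T=np.linalg.inv(m["pose"])
    return cv2.projectPoints(np.atleast_2d(np.array(P,float)),cv2.Rodrigues(T[:3,:3])[0],T[:3,3],m["intrinsics"],m["dist_coeffs"])[0][:,0]
def crop(img,x0,y0,x1,y1,k,name):
    cv2.imwrite(f"pics/{name}.png",cv2.resize(img[y0:y1,x0:x1],None,fx=k,fy=k,interpolation=cv2.INTER_CUBIC))
E
python3 - <<'E'
from h import *
s=cv2.imread("pics/scene0.png");t=cv2.imread("pics/top0.png")
a=cv2.resize(t[165:295,215:415],None,fx=4,fy=4,interpolation=cv2.INTER_CUBIC)
cv2.imwrite("pics/a.png",a)
crop(s,225,160,385,270,5,"b"); crop(s,225,225,375,345,5,"c")
E
```

```text
(no output)
```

View pics/a.png

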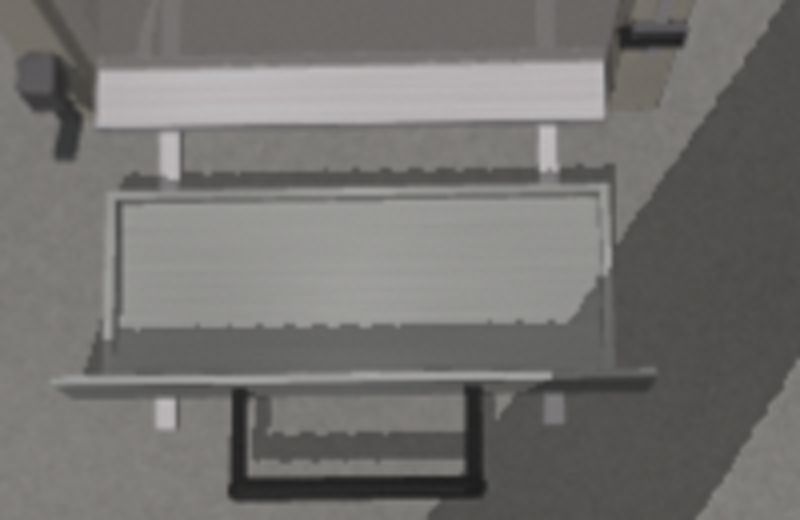

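View pics/b.png

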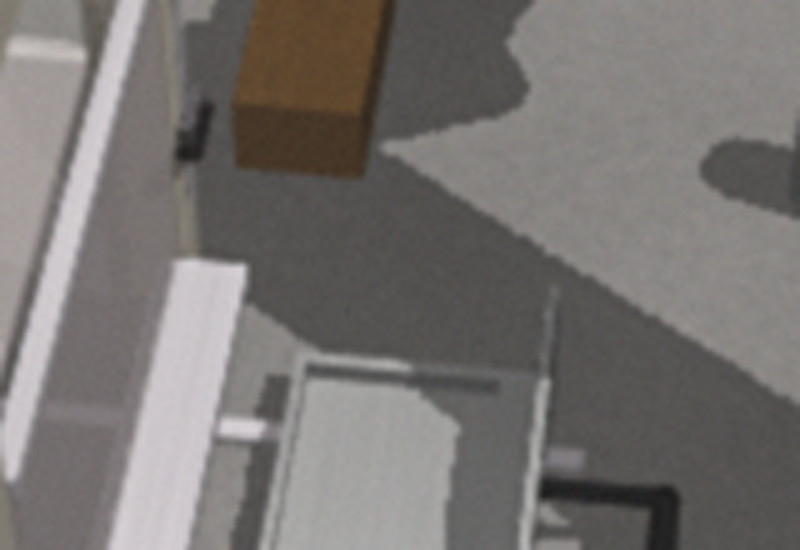

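View pics/c.png

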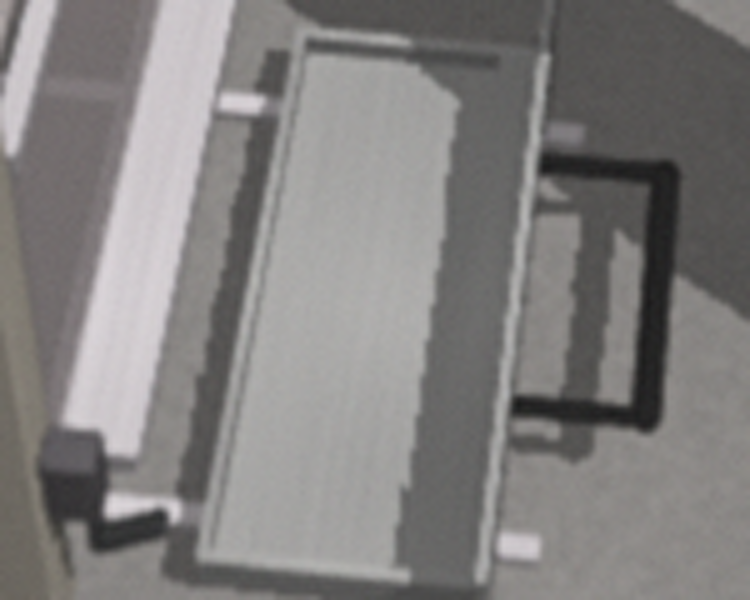

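The top crop shows the lip's front edge from (97,126) to (604,118), the push bar from (232,489) to (485,488), and the mark bar from (620,38) to (686,38). In the scene crop the mark runs from (190,155) to (205,105).

```bash
python3 - <<'E'
from h import *
T=lambda u,v:(215+u/4-.375,165+v/4-.375)
B=lambda u,v:(225+u/5-.4,160+v/5-.4)
C=lambda u,v:(225+u/5-.4,225+v/5-.4)
np.set_printoptions(precision=4,suppress=True)
L=onz("top",T(97,125),.09);R=onz("top",T(604,118),.09)
L2=onz("scene",C(138,457),.09);R2=onz("scene",B(246,264),.09)
b=[onz("top",T(232,488),.042),onz("top",T(485,487),.042),onz("scene",C(648,428),.042),onz("scene",C(666,163),.042)]
print("lip",L,R,L2,R2);print("bar",*b)
for l,r in((L,R),(L2,R2),(b[0],b[1]),(b[2],b[3])):
    d=(l-r)[:2];print(np.linalg.norm(d),"yaw",np.arctan2(-d[0],d[1]),"mid",(l+r)[:2]/2)
print("mark",tri(B(188,153),T(622,38)),tri(B(207,103),T(686,37)))
s=cv2.imread("pics/scene0.png");t=cv2.imread("pics/top0.png")
g=lambda im,c:cv2.resize(im[c[1]-20:c[1]+20,c[0]-20:c[0]+20],(260,260),interpolation=cv2.INTER_CUBIC)
cv2.imwrite("pics/pots.png",np.vstack([np.hstack([g(t,c) for c in((187,259),(134,282),(447,319))]),np.hstack([g(s,c) for c in((312,390),(333,450),(394,189))])]))
E
```

```text
lip [0.7009 0.17   0.09  ] [ 0.706  -0.1279  0.09  ] [0.6983 0.1702 0.09  ] [ 0.7057 -0.1298  0.09  ]
bar [0.4921 0.0902 0.042 ] [ 0.494  -0.0598  0.042 ] [0.4887 0.0931 0.042 ] [ 0.4935 -0.0587  0.042 ]
0.2979198003289028 yaw 0.01702563175061028 mid [0.7034 0.021 ]
0.3000911871690573 yaw 0.024419201730927712 mid [0.702  0.0202]
0.15001588678988503 yaw 0.012584931112345828 mid [0.493  0.0152]
0.15187374251824687 yaw 0.031389086717923544 mid [0.4911 0.0172]
mark (array([ 0.7309, -0.1328,  0.158 ]), np.float64(3.616080278812018e-05)) (array([ 0.7297, -0.1675,  0.1586]), np.float64(0.0028762149292404526))
```

View pics/pots.png

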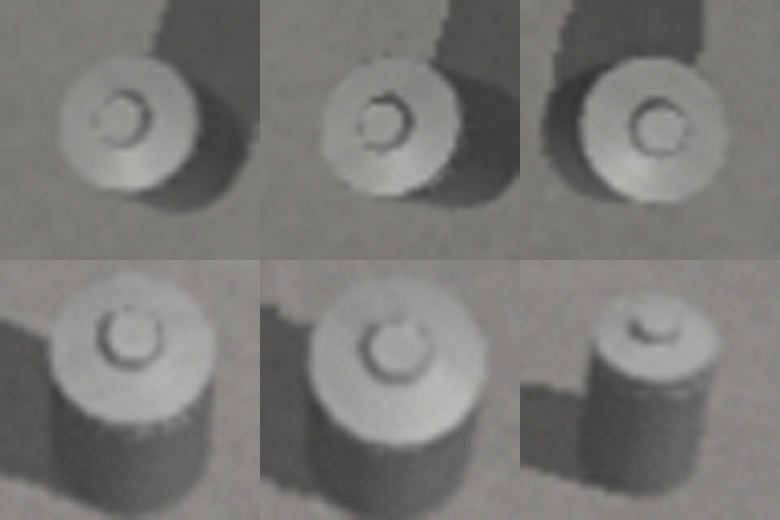

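The montage shows each pot's lid clearly. The lid centres are at (129,124), (132,126) and (134,130) in the top cells, and (133,87), (138,100) and (136,76) in the scene cells.

```bash
cat >> h.py <<'E'
from scipy.spatial.transform import Rotation as Ro
np.set_printoptions(precision=4,suppress=True)
YAW=.021; HX=np.array([np.cos(YAW),np.sin(YAW)]);HY=np.array([-HX[1],HX[0]]);O=np.array([.7347,.0210])
def hw(x,y,z): return np.r_[O+x*HX+y*HY,z]   # hatch -> world
def toh(P): d=np.array(P[:2])-O; return np.array([d@HX,d@HY])
def ori(pitch,yaw=YAW):  # tool axis `pitch` deg below horizontal, jaws level
    th=np.radians(pitch); z=np.array([np.cos(th),0,-np.sin(th)]);y=np.array([0,-1.,0])
    return (Ro.from_euler("z",yaw)*Ro.from_matrix(np.c_[np.cross(y,z),y,z])).as_rotvec()
E
python3 - <<'E'
from h import *
for c,u,c2,u2 in(((187,259),(129,124),(312,390),(133,87)),((134,282),(132,126),(333,450),(138,100)),((447,319),(134,130),(394,189),(136,76))):
    f=lambda c,u:np.array(c)-20+(np.array(u)+.5)/6.5-.5
    p,e=tri(f(c2,u2),f(c,u));print("pot",p,e,"hatch",toh(p))
T=lambda u,v:(215+u/4-.375,165+v/4-.375)
print("panel top",toh(onz("top",T(350,377),.068)),"far rim top",toh(onz("top",T(350,192),.026)),"bar",toh(onz("top",T(358,488),.042)))
o=ori(35)
move_gripper(0.0,40)
mid=hw(-.22,0,.28); move_ptp(mid,o); print(read_qpos())
tip=hw(-.012,0,.038); a=np.r_[np.cos(np.radians(35))*HX,-np.sin(np.radians(35))]
servo_line(tip-.12*a); f0=np.array(read_wrist_force())
servo_line(tip,feed=.08); print("f",np.array(read_wrist_force())-f0,read_position())
z=.038
while z<.07:
    z+=.001; servo_line(hw(-.012,0,z),feed=.03); f=np.array(read_wrist_force())-f0
    if abs(f[2])>1.5: break
print("contact",z,f,read_position(),read_t())
E
```

```text
pot [0.5563 0.293  0.0652] 0.0008099907208599158 hatch [-0.1727  0.2756]
pot [0.5001 0.413  0.0643] 0.0015607063719021012 hatch [-0.2263  0.3968]
pot [ 0.4206 -0.3106  0.0667] 0.001555325158075216 hatch [-0.321 -0.325]
panel top [-0.1796  0.0023] far rim top [-0.0571  0.0044] bar [-0.2421 -0.0006]
[-0.0031  0.0322  2.4158  3.068   0.2677 -1.5136]
f [ 0.219  -0.6355 -0.0418] [0.7224 0.0207 0.0382]
contact 0.05000000000000001 [-0.1117 -0.7071  1.5106] [0.7227 0.0207 0.0501] 9.625
```

```bash
python3 - <<'E'
from h import *
for z in(.050,.053,.056,.060):
    servo_line(hw(-.012,0,z),feed=.03); dwell(.15); print(z,read_wrist_force(),read_position()[2])
crop(camera("scene"),200,120,360,240,5,"d")
E
```

```text
0.05 [ 0.1399 -0.3263 -0.981 ] 0.04996164239915316
0.053 [-0.8165 -0.4542 -0.2937] 0.05275821924477886
0.056 [-3.7873 -0.5401 -2.1084] 0.05572039383505419
0.06 [-5.8203 -0.9328 -0.7814] 0.05999255397462944
```

View pics/d.png

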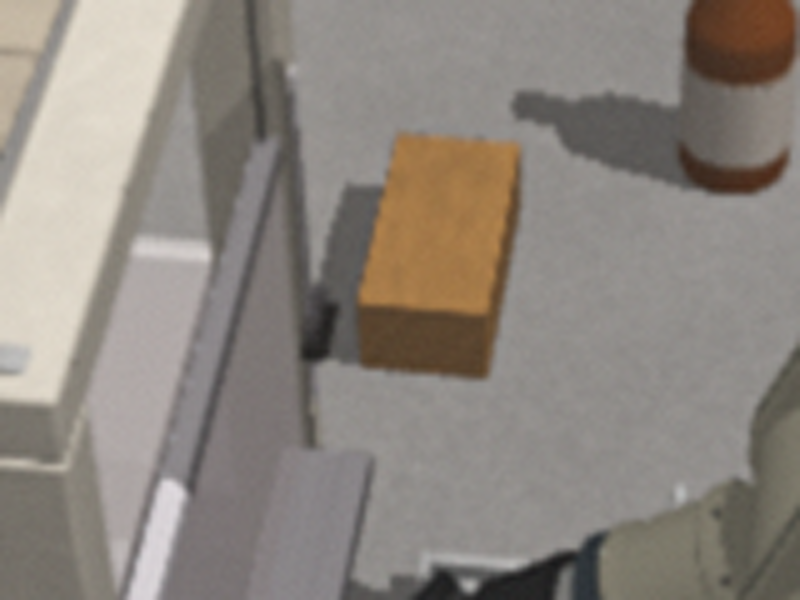

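Picture 7: the lip has risen slightly, with its right front corner now at pixel (274.2,210.6). The mark is near (263,184). Next I'll raise the sash and measure the height.

```bash
python3 - <<'E'
from h import *
servo_line(hw(-.012,0,.130),feed=.05); dwell(.2); print(read_wrist_force(),read_position(),read_t())
s=camera("scene");t=camera("top");cv2.imwrite("pics/s1.png",s);cv2.imwrite("pics/t1.png",t)
f=lambda im,x,y:cv2.resize(im[y:y+60,x:x+80],(640,480),interpolation=cv2.INTER_CUBIC)[:,:]
cv2.imwrite("pics/e.png",cv2.resize(np.hstack([f(s,235,160),f(t,340,150)]),(0,0),fx=.625,fy=.625))
E
```

```text
[-7.3267 -0.9147 -2.023 ] [0.7225 0.0208 0.1311] 13.0583
```

View pics/e.png

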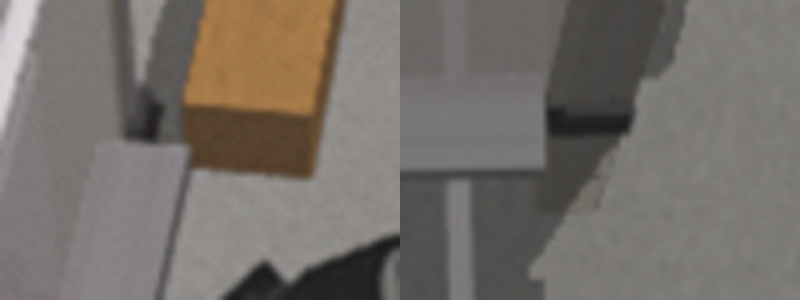

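```bash
python3 - <<'E'
from h import *
S=lambda u,v:(235+u/5-.4,160+v/5-.4);T=lambda u,v:(340+(u-400)/5-.4,150+v/5-.4)
p,e=tri(S(190,147),T(546,169));print("lip upper corner",p,e,toh(p))
# plane-based: lip front plane hatch x=-.032
for n,q in(("scene",S(190,147)),("top",T(546,169))):
    o,d=ray(n,q);nx=np.r_[HX,0];s=(np.r_[O-.032*HX,0]-o)@nx/(d@nx);print(n,"lip z",(o+s*d)[2])
for z in(.150,.155,.160,.165): print(z,proj("scene",[hw(-.006,-.147,z),hw(-.006,-.183,z)]).ravel(),proj("top",[hw(-.006,-.147,z),hw(-.006,-.183,z)]).ravel())
g=cv2.cvtColor(cv2.imread("pics/top0.png"),cv2.COLOR_BGR2GRAY)
print(g[164:182,370:388:2])
g=cv2.cvtColor(cv2.imread("pics/scene0.png"),cv2.COLOR_BGR2GRAY)
print(g[174:198,256:274])
E
```

```text
lip upper corner [ 0.7054 -0.1286  0.1695] 0.0007227527694282431 [-0.0324 -0.149 ]
scene lip z 0.1657895727160954
top lip z 0.16949128170976335
0.15 [261.4788 194.6164 264.0342 184.0227] [366.7943 174.9548 383.1021 174.6227]
0.155 [261.3619 193.0825 263.9266 182.4871] [366.9742 174.1952 383.3625 173.8604]
0.16 [261.2445 191.5402 263.8185 180.9434] [367.1558 173.4281 383.6256 173.0905]
0.165 [261.1265 189.9897 263.7099 179.3916] [367.3392 172.6534 383.8912 172.313 ]
[[ 81  87 109 113 112 107 112  98 111]
 [ 81  87 112 113 113 108 110 109 109]
 [ 85  87 113 114 110 110 111 110 110]
 [ 84  88 113 112 109 110 111 112 110]
 [ 84  90 113 112 106 110 110 110 108]
 [ 83  89 108 108 108 108  98 105 100]
 [ 81  79  94  94  95 104  77  90  86]
 [ 64  59  90  91  90  90  87  89  94]
 [ 40  45  83  82  81  82  82  81  88]
 [ 40  40  56  56  56  54  53  51  75]
 [ 41  40  48  43  43  41  42  41  84]
 [ 42  36  37  38  38  36  35  32  99]
 [ 47  49  47  49  59  58  57  59 109]
 [ 73  84  83  81  94  94  93 102 122]
 [ 98 112 110 105 110 110 108 122 125]
 [107 112 110 109 109 109 109 120 124]
 [109 
[... 1173 characters left out ...]
 81  79  80  75  62  58]
 [114 116 116 105  66  42  38  40  37  49  77  83  82  84  81  75  61  59]
 [115 118 115  93  53  33  35  37  36  51  76  85  81  80  83  79  63  58]
 [117 117 112  92  56  40  36  41  43  61  80  85  82  83  86  80  63  54]
 [116 112 111  96  76  67  69  70  67  81  82  82  82  84  86  81  61  55]
 [114 113 110  96  83  85  95  97  84  82  80  81  82  82  85  82  71  65]
 [112 110 111  95  89 102 106 103  86  82  83  84  84  84  84  83  83  84]
 [111 113 112 101  99 111 111 104  90  86  81  85  83  85  84  82  83  83]
 [110 109 111 109 118 120 109 105  89  82  81  82  84  86  81  82  82  80]
 [109 110 111 112 120 120 104 102  89  82  82  81  83  83  83  81  84  84]]
```

```bash
python3 - <<'E'
from h import *
def cen(n,x0,y0,x1,y1):
    g=cv2.cvtColor(cv2.imread(n),cv2.COLOR_BGR2GRAY).astype(float)[y0:y1,x0:x1]
    w=np.clip(75-g,0,30); yy,xx=np.mgrid[y0:y1,x0:x1]; return (w*xx).sum()/w.sum(),(w*yy).sum()/w.sum()
s=cen("pics/scene0.png",259,178,269,194)
t0=cen("pics/top0.png",373,170,390,180);t=(377.7,t0[1]); print(s,t0)
p,e=tri(s,t);print(p,e,toh(p)); 
R,e=tri((274.2-.4,212.8-.4),(215+604/4-.375,165+118/4-.375));print("lip0",R,e)
# per-view height on assumed bar x planes
for n,q in(("scene",s),("top",t)):
  for x in(-.006,-.01,-.014):
    o,d=ray(n,q);nx=np.r_[HX,0];k=(np.r_[O+x*HX,0]-o)@nx/(d@nx);print(n,x,o+k*d)
s1=cv2.imread("pics/s1.png");t1=cv2.imread("pics/t1.png")
g=cv2.cvtColor(t1,cv2.COLOR_BGR2GRAY);print(g[168:192,356:374:3])
E
```

```text
(np.float64(263.81281864530223), np.float64(186.72978878368536)) (np.float64(378.8644859813084), np.float64(174.46495327102804))
[ 0.7311 -0.1497  0.1534] 0.0011756610612518972 [-0.0072 -0.1706]
lip0 [ 0.7052 -0.1277  0.0922] 7.496242803210499e-05
scene -0.006 [ 0.7324 -0.1575  0.1455]
scene -0.01 [ 0.7281 -0.1393  0.1633]
scene -0.014 [ 0.7237 -0.1211  0.1812]
top -0.006 [ 0.7323 -0.15    0.1518]
top -0.01 [ 0.7283 -0.1488  0.1632]
top -0.014 [ 0.7242 -0.1476  0.1747]
[[113 113 114 114 109  74]
 [116 116 116 117 109  74]
 [118 117 118 117 110  70]
 [119 119 120 119 113  54]
 [120 120 119 120 114  33]
 [119 118 119 119 113  32]
 [117 118 118 117 111  32]
 [118 120 119 120 114  33]
 [119 118 118 118 115  37]
 [116 116 117 116 113  54]
 [116 117 117 117 114  68]
 [119 120 119 119 116  68]
 [120 120 121 121 117  68]
 [119 119 119 119 117  66]
 [120 120 120 118 114  67]
 [107 105 104 102 100  67]
 [ 70  70  69  68  70  67]
 [ 71  72  71  70  67  67]
 [ 80  83  80  79  70  68]
 [ 81  81  79  81  70  67]
 [ 80  80  79  81  69  66]
 [ 81  79  79  81  69  67]
 [ 80  80  79  80  68  68]
 [ 81  82  78  80  67  68]]
```

Both methods put the mark at about 0.1565 m and the lip edge now at about 0.1525 m, so I raise it another 4 mm. Then I back out and go to the pots. I re-locate them by lid blobs, in case one has been knocked.

```bash
python3 - <<'E'
from h import *
servo_line(hw(-.012,0,.1341),feed=.03); dwell(.3); print(read_position())
servo_line(hw(-.012,0,.124),feed=.05)
a=np.r_[np.cos(np.radians(35))*HX,-np.sin(np.radians(35))]
servo_line(np.array(read_position())-.12*a)
servo_line(hw(-.25,0,.35)); move_ptp(hw(-.35,-.0,.40),ori(90)); print(read_qpos(),read_t())
s=camera("scene");t=camera("top");cv2.imwrite("pics/s2.png",s);cv2.imwrite("pics/t2.png",t)
f=lambda im,x,y:cv2.resize(im[y:y+60,x:x+80],(400,300),interpolation=cv2.INTER_CUBIC)
cv2.imwrite("pics/f.png",np.vstack([np.hstack([f(s,235,160),f(t,340,150)]),cv2.resize(t[120:345,60:660],(800,300))]))
move_gripper(.085)
E
```

```text
[0.7226 0.0208 0.1353]Traceback (most recent call last):
  File "<stdin>", line 6, in <module>
cell.MotionError: the arm cannot follow that straight line within its joint ranges
```

```bash
python3 - <<'E'
from h import *
print(read_position(),read_qpos())
servo_line(hw(-.20,0,.27)); print(inverse_kinematics(hw(-.3,0,.38),ori(90)))
move_ptp(hw(-.3,-.0,.38),ori(90)); print(read_qpos(),read_t())
s=camera("scene");t=camera("top");cv2.imwrite("pics/s2.png",s);cv2.imwrite("pics/t2.png",t)
f=lambda im,x,y:cv2.resize(im[y:y+60,x:x+80],(400,300),interpolation=cv2.INTER_CUBIC)
cv2.imwrite("pics/f.png",np.vstack([np.hstack([f(s,235,160),f(t,340,150)]),cv2.resize(t[120:345,40:640],(800,300))]))
move_gripper(.085)
E
```

```text
[0.6263 0.0187 0.1942] [ 0.0042  0.4008  2.2505  3.1113  0.4706 -1.5535]
[ 0.0064 -0.0287  1.8477  0.      1.3225  1.5562]
[ 0.0065 -0.0283  1.8481  0.0005  1.3225  1.5559] 18.5833
```

View pics/f.png

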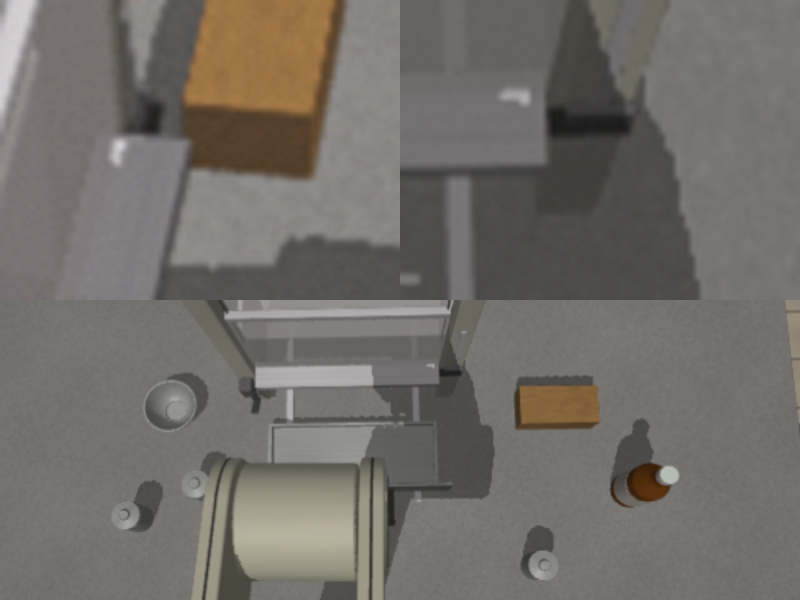

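Picture 9: the lip has risen about 3–4 mm as commanded, the pots have not moved, and there are exactly three. Starting with the right-hand pot.

```bash
cat >> h.py <<'E'
P0={"A":((187,259),(.5563,.2930)),"B":((134,282),(.5001,.4130)),"C":((447,319),(.4206,-.3106))}
def find(k):  # shift of a pot's lid since the first picture
    c,xy=P0[k]; t0=cv2.imread("pics/top0.png"); t=camera("top")
    tp=t0[c[1]-12:c[1]+13,c[0]-12:c[0]+13]; w=40
    r=cv2.matchTemplate(t[c[1]-12-w:c[1]+13+w,c[0]-12-w:c[0]+13+w],tp,cv2.TM_CCOEFF_NORMED)
    _,s,_,m=cv2.minMaxLoc(r); d=np.array(m)-w
    sh=(onz("top",np.array(c)+d,.07)-onz("top",c,.07))[:2]; print(k,"score",round(s,2),"px",d,"shift",sh); return s,np.array(xy)+sh
def pick(xy):
    o=ori(90); move_ptp(np.r_[xy,.20],o); servo_line(np.r_[xy,.026],feed=.12)
    move_gripper(.0,40); w=read_gripper_width(); print("width",w)
    servo_line(np.r_[xy,.21],feed=.2); print("after lift",read_gripper_width(),read_wrist_force()); return w
TX=-.242+.134-.006
def place(y):
    o=ori(90); move_ptp(hw(TX,y,.21),o); servo_line(hw(TX,y,.0425),feed=.1); print(read_wrist_force())
    move_gripper(.085); servo_line(hw(TX,y,.21),feed=.2)
E
python3 - <<'E'
from h import *
s,xy=find("C")
if s>.7:
    w=pick(xy)
    if .045<w<.056: place(-.095)
print(read_t()); find("A");find("B");
move_ptp(hw(-.33,-.2,.3),ori(90)); find("A");find("B");cv2.imwrite("pics/t3.png",camera("top"))
E
```

```text
C score 1.0 px [0 0] shift [0. 0.]
width 0.04902735485583568
after lift 0.04931431644593975 [-0.6317  0.8018 -1.8499]
[ 0.4734  0.5062 -2.0701]
28.45
A score 1.0 px [0 0] shift [0. 0.]
B score 1.0 px [0 0] shift [0. 0.]
A score 0.98 px [13  0] shift [ 0.0002 -0.0306]
B score 1.0 px [0 0] shift [0. 0.]
```

View pics/t3.png

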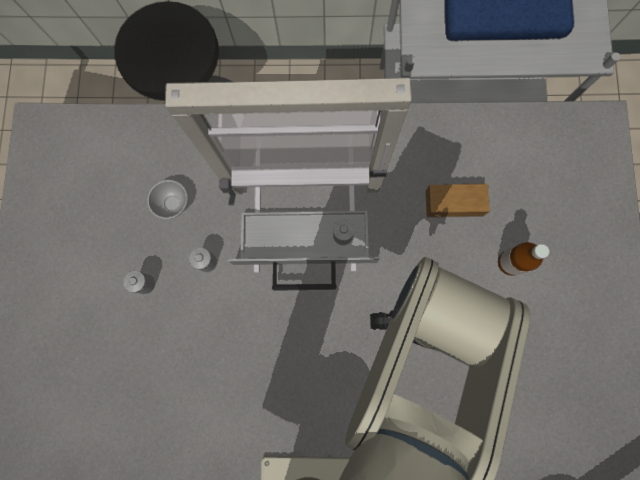

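Picture 10: the first pot stands in the tray, at about (343,230). Pot A has been knocked 31 mm to the right, to about (200,259), and I'll pick it there with a narrower opening beside the gate panel.

```bash
python3 - <<'E'
from h import *
s,xy=find("A"); move_gripper(.068)
w=pick(xy)
if .045<w<.056: place(0)
print(read_t())
move_ptp(hw(-.33,-.2,.3),ori(90)); s,xy=find("B")
w=pick(xy)
if .045<w<.056: place(.095)
print(read_t())
move_ptp(hw(-.33,-.25,.3),ori(90)); move_gripper(0.0)
t=camera("top");s=camera("scene");cv2.imwrite("pics/t4.png",t);cv2.imwrite("pics/s4.png",s)
cv2.imwrite("pics/g.png",np.hstack([cv2.resize(t[140:300,200:400],(400,320)),cv2.resize(s[160:360,200:450],(400,320))]))
E
```

```text
A score 0.98 px [13  0] shift [ 0.0002 -0.0306]
width 0.04933979839326461
after lift 0.04967943362230236 [ 0.3349  0.1465 -2.5792]
[ 0.1549 -0.3493 -3.1358]
39.0583
B score 1.0 px [0 0] shift [0. 0.]
width 0.049444028719730734
after lift 0.04957580665927825 [-0.1158 -0.3051 -0.811 ]
[ 0.1635 -0.0471 -1.4964]
50.0667
```

View pics/g.png

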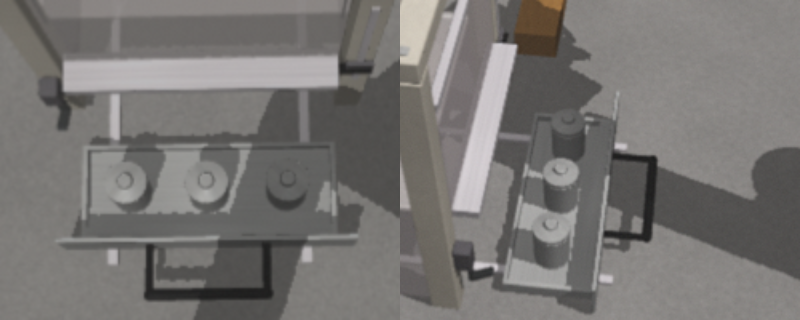

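Picture 11: all three pots stand upright in the tray. Next I push the gate with closed fingers on the bar, tool pitched at 60°.

```bash
python3 - <<'E'
from h import *
o=ori(60)
move_ptp(hw(-.33,0,.2),o); print(read_qpos())
servo_line(hw(-.30,0,.025)); dwell(.2); f0=np.array(read_wrist_force())
servo_line(hw(-.262,0,.025),feed=.05)
servo_line(hw(-.12,0,.025),feed=.05); print(np.array(read_wrist_force())-f0,read_position())
x=-.12; log=[]
while x<-.055:
    x+=.002; servo_line(hw(x,0,.025),feed=.04); f=np.array(read_wrist_force())-f0; log.append((round(x,4),round(float(f[0]),1),round(float(toh(read_position())[0]),4)))
    if f[0]<-22: break
print(log,read_t())
E
```

```text
[-0.0045 -0.0153  2.4312  0.0625  0.2012  1.4873]Traceback (most recent call last):
  File "<stdin>", line 4, in <module>
cell.MotionError: the arm cannot follow that straight line within its joint ranges
```

```bash
python3 - <<'E'
from h import *
move_ptp(hw(-.33,0,.2),ori(90))
for p in(65,70,75,80):
    print(p,[None if (q:=inverse_kinematics(hw(x,0,z),ori(p))) is None else np.round(q,2) for x,z in((-.33,.2),(-.30,.025),(-.2,.025),(-.07,.025))])
E
```

```text
65 [array([-0.  , -0.01,  2.38,  0.03,  0.33,  1.52]), array([ 0.  ,  0.56,  2.41,  3.11,  0.26, -1.56]), None, array([0.01, 0.67, 1.92, 0.04, 0.11, 1.52])]
70 [array([0.  , 0.01, 2.33, 0.02, 0.45, 1.54]), None, None, array([0.01, 0.68, 1.87, 0.02, 0.25, 1.55])]
75 [array([0.  , 0.04, 2.27, 0.01, 0.57, 1.54]), None, array([0.01, 0.58, 2.1 , 0.02, 0.2 , 1.54]), array([0.01, 0.68, 1.81, 0.01, 0.39, 1.55])]
80 [array([0.  , 0.07, 2.22, 0.  , 0.68, 1.55]), array([0.  , 0.52, 2.25, 0.01, 0.2 , 1.54]), array([0.01, 0.59, 2.04, 0.01, 0.34, 1.55]), array([0.01, 0.7 , 1.75, 0.  , 0.52, 1.56])]
```

```bash
python3 - <<'E'
from h import *
o=ori(80)
move_ptp(hw(-.30,0,.2),o)
servo_line(hw(-.295,0,.025)); dwell(.2); f0=np.array(read_wrist_force())
servo_line(hw(-.262,0,.025),feed=.05)
servo_line(hw(-.12,0,.025),feed=.05); print(np.array(read_wrist_force())-f0,read_position(),read_torque())
x=-.12; log=[]
while x<-.06:
    x+=.002; servo_line(hw(x,0,.025),feed=.04); f=np.array(read_wrist_force())-f0; log.append((round(x,4),round(float(f[0]),1),round(float(toh(read_position())[0]),4)))
    if f[0]<-22: break
print(log,read_t())
E
```

```text
[-3.8378  0.2138 -4.2945] [0.6144 0.0185 0.0248] [-0.1255  0.8517 -0.0121]
[(-0.118, -2.7, -0.1176), (-0.116, -3.0, -0.1155), (-0.114, -5.9, -0.1146), (-0.112, -10.3, -0.114), (-0.11, -14.3, -0.1131), (-0.108, -15.0, -0.1115), (-0.106, -14.7, -0.1097), (-0.104, -14.6, -0.1079), (-0.102, -14.7, -0.106), (-0.1, -17.6, -0.1048), (-0.098, -16.1, -0.1027), (-0.096, -18.0, -0.1014), (-0.094, -6.4, -0.0973), (-0.092, -7.1, -0.0943), (-0.09, -7.1, -0.0924), (-0.088, -7.5, -0.0904), (-0.086, -3.6, -0.0865), (-0.084, -6.4, -0.085), (-0.082, -12.4, -0.0849), (-0.08, -20.1, -0.0848), (-0.078, -24.2, -0.0847)] 65.0917
```

```bash
python3 - <<'E'
from h import *
servo_line(hw(-.12,0,.025),feed=.08); servo_line(hw(-.28,0,.06)); servo_line(hw(-.30,0,.2))
move_ptp(hw(-.33,-.25,.3),ori(90))
t=camera("top");s=camera("scene");cv2.imwrite("pics/t5.png",t);cv2.imwrite("pics/s5.png",s)
cv2.imwrite("pics/i.png",np.hstack([cv2.resize(t[140:300,200:400],(400,320)),cv2.resize(s[160:360,200:450],(400,320))]))
print(read_t())
E
```

```text
69.25
```

View pics/i.png

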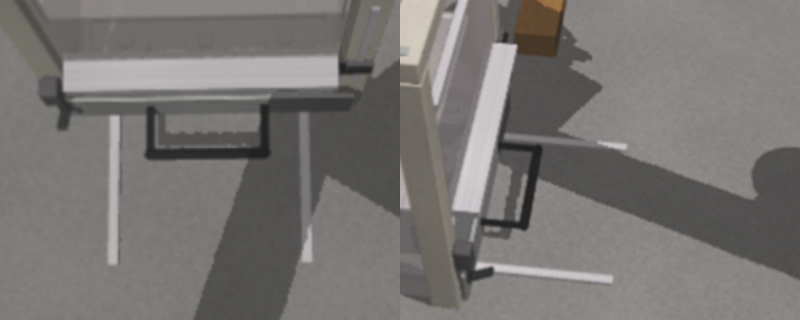

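Picture 12: the gate is home, the catch hook sits in front of the panel at the left, and the pots are upright behind the clear panel. Now the sash comes down.

```bash
python3 - <<'E'
from h import *
o=ori(35); a=np.r_[np.cos(np.radians(35))*HX,-np.sin(np.radians(35))]
move_ptp(hw(-.22,0,.28),o); st=hw(-.018,0,.195)
servo_line(st-.10*a); servo_line(st,feed=.08); dwell(.2); f0=np.array(read_wrist_force())
z=.195; log=[]
while z>.08:
    z-=.003; servo_line(hw(-.018,0,z),feed=.05); f=np.array(read_wrist_force())-f0; log.append((round(z,3),round(float(f[2]),1)))
    if abs(f[2])>14 or np.abs(f).max()>20: break
print(log,f,read_position(),read_t())
servo_line(np.array(read_position())+[0,0,.03],feed=.08)
servo_line(np.array(read_position())-.10*a); servo_line(hw(-.2,0,.27))
move_ptp(hw(-.33,-.25,.3),ori(90))
t=camera("top");s=camera("scene");cv2.imwrite("pics/t6.png",t);cv2.imwrite("pics/s6.png",s)
cv2.imwrite("pics/j.png",np.hstack([cv2.resize(t[140:300,200:400],(400,320)),cv2.resize(s[160:360,200:450],(400,320))]))
print(read_t())
E
```

```text
[(0.192, 0.7), (0.189, 0.9), (0.186, 1.0), (0.183, 2.7), (0.18, 2.6), (0.177, 3.3), (0.174, 3.4), (0.171, 3.2), (0.168, 2.9), (0.165, 2.5), (0.162, 2.1), (0.159, 1.6), (0.156, 2.0), (0.153, 2.5), (0.15, 1.6), (0.147, 2.4), (0.144, 2.1), (0.141, 2.1), (0.138, 2.0), (0.135, 2.2), (0.132, 1.8), (0.129, 3.3), (0.126, 2.3), (0.123, 2.5), (0.12, 2.2), (0.117, 2.0), (0.114, 1.7), (0.111, 2.1), (0.108, 2.4), (0.105, 2.1), (0.102, 3.0), (0.099, 2.2), (0.096, 10.9), (0.093, 29.1)] [-17.8709   0.0238  29.129 ] [0.7171 0.0206 0.0966] 82.9167
88.0333
```

View pics/j.png

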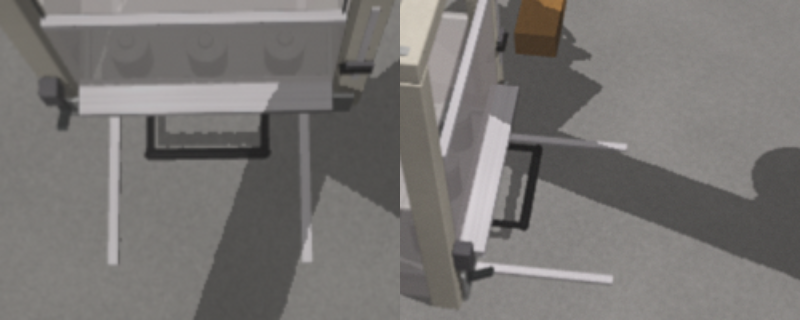

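Picture 13: the sash is down with its lip at its starting pixels, the gate is still home, and the three pots are upright inside.

```bash
python3 - <<'E'
from h import *
a,b=cv2.imread("pics/top0.png"),cv2.imread("pics/t6.png")
for n,(x,y) in dict(lip=(240,190),bowl=(168,200),carton=(458,200),bottle=(520,260)).items():
    k=18; r=cv2.matchTemplate(b[y-k-8:y+k+8,x-k-8:x+k+8],a[y-k:y+k,x-k:x+k],cv2.TM_CCOEFF_NORMED);_,s,_,m=cv2.minMaxLoc(r);print(n,round(s,2),np.array(m)-8)
sign_off()
E
```

```text
lip 0.98 [0 0]
bowl 1.0 [0 0]
carton 0.63 [-8  0]
bottle 0.94 [0 0]
the job is handed in; nothing more can be done
```

```bash
python3 - <<'E'
import cv2
for n in("top0","t6"):
    h=cv2.cvtColor(cv2.imread(f"pics/{n}.png")[170:230,410:500],cv2.COLOR_BGR2HSV); m=cv2.inRange(h,(5,90,30),(25,255,255)); print(n,cv2.boundingRect(m))
E
```

```text
top0 (16, 14, 64, 33)
t6 (16, 14, 64, 33)
```

The job is done and handed in at about 88 s of the 210 s allowed:
- **Sash raised:** I pushed it up by its lip until the lower edge was at about 156 mm. That matches my estimate of the mark's height from the two cameras.
- **Pots:** Three pots were on the bench, and all three now stand upright in the tray. One had been knocked 31 mm aside during the run, so I found it again before picking it up.
- **Gate:** I pushed it to its hard stop, and the catch dropped in front of the panel.
- **Sash lowered:** I pushed it down until it hit its stop.

**Last checks:**
- The pictures show the pots upright behind the sash and the catch in front of the gate. The lip is back on its starting pixels.
- The bowl, bottle and box have not moved. A first image match for the box disagreed (score 0.63), probably because the arm's shadow had moved off it. A colour check made after handing in gave exactly the same outline as at the start.

**Less certain:** the mark's height estimates spread over about 151–160 mm, so the sash level is good to a few millimetres. While the sash was at that height, I checked it only against this estimate and the measured lift. The wrist force reached about 29 N upward when the sash hit its lower stop, well under the 120 N limit.

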